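Switch the photometer off and pop its lamp hatch

ROBOT

A 7-joint arm with a two-finger parallel gripper is mounted at the origin on a cart in front of the work surface, level with it; the furniture and walls round the work are solid. World frame = base frame: x ahead of the robot, y to its left, z up, the work surface at z = 0. Lengths are in m, angles in rad, forces in N, time in s.
With the tool pointing down it reaches from about 0.4 to 0.85 m from the base axis. Payload 4.5 kg.
Tool frame: the origin (TCP) lies between the finger pads; the fingertips stand 19 mm ahead of it and the grasp point (between the pads) is the TCP (r.nose_length is the distance from the TCP to the fingertips, in m); z points along the fingers, x is the direction in which the jaws open and shut, and the axes are right-handed (so a half turn about z gives the same grasp; the last joint's range is limited). The gripper opens to 88 mm and grips with 3 to 60 N. Pads are 18 mm wide; open, the fingers measure 123 mm over their backs; the gripper's body (75 mm by 187 mm) begins 45 mm behind the grasp point.
Start: joints at [1.134, 0.689, -0.195, 1.565, 0.157, 0.902, -0.215], TCP at [0.284, -0.557, 0.224] pointing down, gripper open.
Joint ranges: [-3.01, 3.01], [-0.46, 2.08], [-1.47, 1.51], [0.13, 2.56], [-1, 4.14], [0.04, 2.09], [-2.66, 2.66]. Speed limits (rad/s): [2.57, 2.57, 3.14, 3.14, 3.14, 3.14, 3.14].

INTERFACE

Orientations are given as a unit quaternion [x, y, z, w].
In Python, from plant import get_state, vision, r gives the robot as it stands.
- The arm moves only by the tool play_rows, never from a script. Its argument "deltas" is a list that holds one entry, the list of rows, each a list of 7 numbers: the gripper command: -1 is fully open, 1 is shut, values between are in proportion, then the shift along the tool's x, y, z normalised to -1 to 1, where 1 is 300 mm, then the turn, a rotation vector about the tool's x, y, z normalised to -1 to 1, where 1 is pi rad. A call has 1 to 5 rows; each row is the pose to reach, as a shift and turn from the pose measured when the call began, along the tool's axes at that moment, turning the shorter way round; what a row does not reach only later rows make up. A row lasts 1/8 s, in which the tool goes at most 62.5 mm and 10.7 degrees, less where a joint would pass 70% of its speed; a pose out of reach is approached as far as the arm can. A call with a number of a shift or a turn outside -1 to 1 is refused whole. A call with a gripper value outside its range is refused whole. The fingers move at their own pace and stop on an object; "force" is the grip in N (left out, the last holds). Time passes only in rows, so rows that repeat a pose let the fingers close. It gives the time, the measured TCP pose, the force and the opening at its end, in the units of the state.
- get_state(): the state, without advancing time (a new reading comes with each control period).
- vision.snapshot(name): name is "scene" or "side" or "wrist"; returns the picture (420x560x3 uint8, red, green, blue); there is no depth.
- vision.camera_model(name): a dict with "vfov" (degrees; the focal length in pixels is half the picture's height over the tangent of half this angle, whatever the lens; pixels are square), "cx", "cy" (the principal point, pixels), "k1" (the pictures are not rectified: a ray, as slopes to the right and down, at radius r is drawn at 1 + k1 r^2 times it, then the intrinsics apply), "world_to_cam" (4x4, takes a point from world to camera coordinates). Camera axes: x right, y up, looking along -z (the intrinsics and any distortion apply to the point x, -y, -z); pixel columns grow to the right and rows downward; lengths in m; the calibration is good to about 2 mm. A picture is of the moment at which its call begins: read the wrist's pose just before it. camera_model takes no time and is no camera call; for the wrist camera it gives the pose at the moment of the call.
- r.finish_job(): hands the job in, once; it reports no verdict.
The state is a dict: "clock": time; "q": joint angles; "qd": joint speeds; "joint_torque": joint torques, N m; "tool_pos": TCP position; "eef_rot": TCP orientation; "contact_force": force on the tool from outside, world axes, zero at the start; "moment": the same for the moment, N m; "opening": opening from 0.0 (shut) to 1.0 (fully open).
Only numpy, scipy, OpenCV 4.12 (cv2) and the standard library are available. Lean on these libraries where they do the work, as an engineer would, in place of code of your own. Each camera call takes 0.05 s, during which the arm holds its last target.

TASK

Make the bench photometer ready for a lamp change: switch it off by pressing down the raised front half of its black rocker until it snaps over, then press the orange ribbed pad of the grey lamp hatch all the way in once and let go, so that its push-push latch frees it and it springs open by itself. Draw clear and see that the hatch stays open; do not push it down again. Use the fingertips only, and leave the cuvette, the two vials and the lamp carton where they stand.

Things in the scene. Friction and masses are not known exactly. Their poses are not given: they have to be found in the camera images.
- photometer_front (a point): Bench point under the front of the photometer, a fixed white instrument with blue-grey side panels, 204 mm deep (x), 182 wide (y), 92 high; the point lies 102 mm before its middle. x points to the instrument's back, y to its left, z up. Sloping console with display at the front, behind it a level deck 90 mm above the bench: rocker and cuvette well on the left half, lamp hatch on the right.
- rocker_off_end (a point): On the upper face of the front half of the black rocker (29 x 20 mm, long side along x), at a white ring; moves with it. At the start this half slopes up to the front and the point is 98 mm above the bench. Pushing it down 3.5 mm with about 2 N snaps the rocker over; the front half then lies level at 94.5 mm, 2 mm above its bezel. The hatch begins 49 mm to the right of this point.
- rocker (a joint): Rocker switch: 0 = on (rear half, with a white bar, level; as at the start), 0.35 rad = off (front half level). It snaps over and stays at either end.
- hatch_pad (a point): Middle of the orange ribbed press pad (20 x 40 mm) on the front of the lamp hatch, moving with it; 92 mm above the bench and level when shut, axes as the instrument's. The hatch is a dark grey plate, 80 mm (x) by 66, flush in the deck, hinged at its rear edge 68 mm behind this point; its front edge is 12 mm before it. Pressing takes about 3 N; it stops 6.1 mm down.
- hatch (a joint): 0 = shut and latched, flush (as at the start); -0.090 rad = pressed in to its stop; 1.15 rad = open to its stop, front edge 165 mm above the bench. Pressed in 4.5 mm or more at the pad and let go, it is freed and a spring swings it up and back in about 0.8 s if nothing is in the way. Pressed less it returns to flush, still latched; pushed down from open it latches again.
- cuvette_mid (a point): Middle of the clear cuvette (13 x 13 x 44 mm) standing in a well on the left half of the deck, 73 mm behind the rocker; its top is 16 mm above the deck. Not to be moved.
- red_vial_mid (a point): Middle of the vial with a red cap (27 mm across, 51 mm high) on the bench before the photometer. Not to be moved.
- white_vial_mid (a point): Middle of the white vial with a white cap (27 mm across, 51 mm high) on the bench to the right of the photometer. Not to be moved.
- carton_mid (a point): Middle of the open carton (56 x 44 x 26 mm) holding the new lamp, on the bench to the front right of the photometer. Not to be moved.

How it is judged:
By the outcome, as a careful person would: the job done as asked, in the order asked, and still so for the second after the job is handed in, with the robot touching nothing.
It also fails if it takes over 40 s, if anything falls off the work surface, if the arm or the gripper's body presses on something with over 40 N, if the wrist force passes 120 N, or if a joint passes its speed limit or range.

## Working session

There is one attempt and no reset: what is moved stays moved. The work goes in short steps, Python scripts to look and compute and a tool call to move; the robot and the scene stay as the last step left them, time stands still between calls to the robot, and variables do not carry over. Pictures are saved under pics/ and viewed, and the job is handed in when it is done.

Besides the shell and the picture viewer there is one more tool, called after "Request:" as a command line: name --argument value ..., lists and objects as JSON in quotes. play_rows: Moves the arm, as the interface text tells. Scaled input: -1 to 1 covers 300 mm each way for a shift and pi rad each way for a turn. Its arguments: {"type":"object","properties":{"deltas":{"type":"array"},"force":{"type":"number"}},"required":["deltas"]}

```bash
mkdir -p pics; ls
cat > h.py <<'E'
import numpy as np, cv2
from plant import get_state, vision, r
from scipy.spatial.transform import Rotation as R
def snap(n,f):
    im=vision.snapshot(n); cv2.imwrite('pics/'+f,np.ascontiguousarray(im[:,:,::-1])); return im
def ray(m,u,v):
    f=210/np.tan(np.radians(m['vfov'])/2); K=np.array([[f,0,m['cx']],[0,f,m['cy']],[0,0,1.]])
    p=cv2.undistortPoints(np.array([[[u,v]]],float),K,np.array([m['k1'],0,0,0.]))[0,0]
    # note forward model: d = s(1+k1 r^2) -> opencv same
    T=np.array(m['world_to_cam']); d=T[:3,:3].T@np.array([p[0],-p[1],-1.]); o=-T[:3,:3].T@T[:3,3]
    return o,d
def atz(m,u,v,z):
    o,d=ray(m,u,v); return o+d*(z-o[2])/d[2]
def proj(m,P):
    f=210/np.tan(np.radians(m['vfov'])/2); T=np.array(m['world_to_cam']); c=T[:3,:3]@np.array(P)+T[:3,3]
    s=np.array([c[0],-c[1]])/-c[2]; s=s*(1+m['k1']*(s@s)); return s*f+[m['cx'],m['cy']]
E
python3 - <<'E'
from h import *
for n in ('scene','side','wrist'):
    m=vision.camera_model(n); print(n,m['vfov'],m['k1'],ray(m,280,210))
    snap(n,n+'0.png')
print(get_state(), r.nose_length)
E
```

```text
pics
scene 51.82257483915548 -0.000996791795009712 (array([0.07088787, 0.32221831, 0.42491295]), array([ 0.48622687, -0.76610405, -0.42086528]))
side 55.86446920090408 -0.11515972929698931 (array([ 0.03494895, -0.99821934,  0.39101701]), array([ 0.52161073,  0.78068748, -0.34418678]))
wrist 67.97791731633836 -0.004075393169551817 (array([ 0.35040562, -0.52151506,  0.38363538]), array([-0.27504833, -0.14066155, -0.95126316]))
{'clock': 0.15, 'q': array([ 1.13377333,  0.68978956, -0.19452502,  1.56606562,  0.15731642,
        0.90247602, -0.21507123]), 'qd': array([ 0.00220212, -0.00186655,  0.00015118, -0.00295919, -0.00105408,
       -0.00043774, -0.00060985]), 'joint_torque': array([-1.70543408e-03, -5.27866566e+01, -1.26840591e+00, -1.53585720e+01,
       -5.24626428e-02,  3.95668001e-03,  9.37858499e-05]), 'tool_pos': array([ 0.28326059, -0.5565914 ,  0.22290584]), 'eef_rot': array([ 8.52556806e-01, -5.22634134e-01, -6.01191143e-04, -3.04677197e-04]), 'contact_force': array([ 0.34572272, -0.48831196, -0.1725067 ]), 'moment': array([-0.02741639, -0.0455318 , -0.00357649]), 'opening': 1.001431040547119} 0.019
```

View pics/scene0.png

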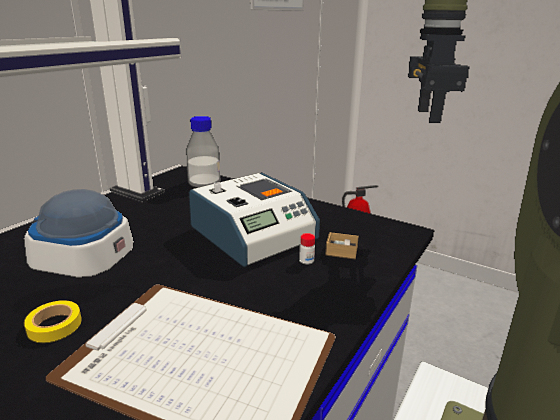

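View pics/side0.png

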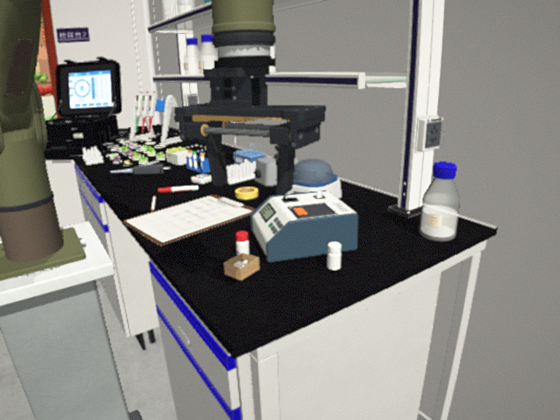

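View pics/wrist0.png

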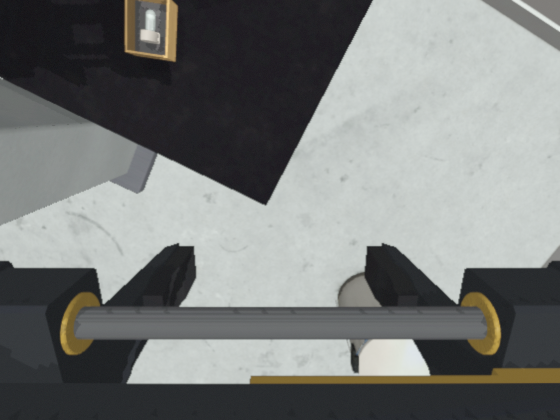

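The scene view shows the photometer around (255,215), and the side view shows it around (305,225). The wrist view shows only the carton, at (150,30). I'll enlarge the instrument next.

Run:
```python
import cv2
a=cv2.imread('pics/scene0.png')[165:270,180:325]; cv2.imwrite('pics/sc.png',cv2.resize(a,None,fx=5,fy=5,interpolation=cv2.INTER_CUBIC))
a=cv2.imread('pics/side0.png')[180:280,220:365]; cv2.imwrite('pics/sd.png',cv2.resize(a,None,fx=5,fy=5,interpolation=cv2.INTER_CUBIC))
```

```text
(no output)
```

View pics/sc.png

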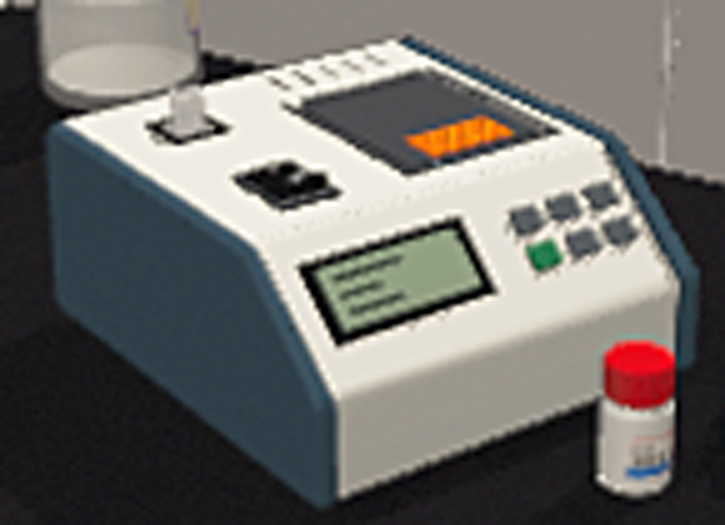

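View pics/sd.png

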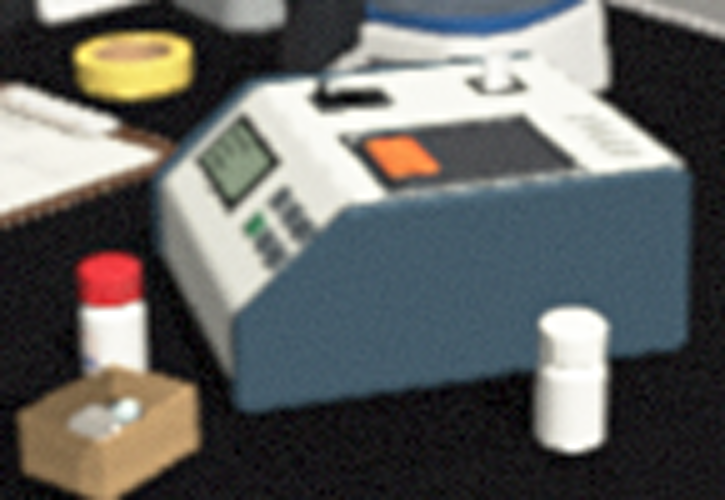

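Run:
```python
from h import *
S=vision.camera_model('scene');D=vision.camera_model('side')
for n,a,b in [('pad',(460,137),(402,156)),('hFL',(408,172),(352,138)),('hFR',(558,131),(392,187)),('hRR',(435,72),(578,168)),('hRL',(300,103),(527,120)),('rock mid',(287,184),(350,97)),('botFL',(335,503),None),('botFR',None,(240,410))]:
    z=0 if 'bot' in n else .092
    for m,p,ox,oy in((S,a,180,165),(D,b,220,180)):
        if p: print(n,atz(m,ox+p[0]/5-.4,oy+p[1]/5-.4,z).round(4))
```

```text
pad [ 0.516  -0.3467  0.092 ]
pad [ 0.5196 -0.351   0.092 ]
hFL [ 0.5129 -0.3059  0.092 ]
hFL [ 0.5159 -0.3188  0.092 ]
hFR [ 0.4867 -0.3744  0.092 ]
hFR [ 0.4939 -0.3783  0.092 ]
hRR [ 0.5658 -0.4017  0.092 ]
hRR [ 0.5697 -0.409   0.092 ]
hRL [ 0.5916 -0.3398  0.092 ]
hRL [ 0.5929 -0.3484  0.092 ]
rock mid [ 0.5445 -0.2705  0.092 ]
rock mid [ 0.5487 -0.2715  0.092 ]
botFL [ 0.4829 -0.2157  0.    ]
botFR [ 0.4277 -0.358   0.    ]
```

Request:
play_rows --deltas '[[[1,-0.1,-0.19,0,0,0,0.053],[1,-0.2,-0.38,0,0,0,0.106],[1,-0.3,-0.57,0,0,0,0.159],[1,-0.4,-0.76,0,0,0,0.212],[1,-0.5,-0.94,0,0,0,0.264]]]' --force 20

```text
clock: 0.78
tool_pos: [0.4635, -0.2991, 0.223]
eef_rot: [-0.567, 0.823, 0.001, 0.0]
contact_force: [0.4, 0.7, -0.5]
opening: 0.457
```

Request:
play_rows --deltas '[[[1,0,0,0,0,0,0],[1,0,0,0,0,0,0]]]'

```text
clock: 1.02
tool_pos: [0.463, -0.2995, 0.2228]
eef_rot: [-0.568, 0.823, 0.001, -0.0]
contact_force: [-0.7, -0.7, -0.9]
opening: 0.23
```

Run:
```python
from h import *
s=get_state();print(s['tool_pos'],R.from_quat(s['eef_rot']).as_matrix().round(4),s['contact_force'],s['q'],s['clock'],s['opening'])
import pickle; pickle.dump(vision.camera_model('wrist'),open('w1.pkl','wb'))
a=snap('wrist','w1.png')
```

```text
[ 0.46304922 -0.29948425  0.22281988] [[-3.546e-01 -9.350e-01 -1.600e-03]
 [-9.350e-01  3.546e-01  6.000e-04]
 [-1.000e-04  1.700e-03 -1.000e+00]] [-0.71194126 -0.7114125  -0.93458295] [ 0.44033069  0.59251549  0.08214777  1.79807523 -0.06661835  0.75534709
 -1.37615041] 1.025 0.23017878800279637
```

View pics/w1.png

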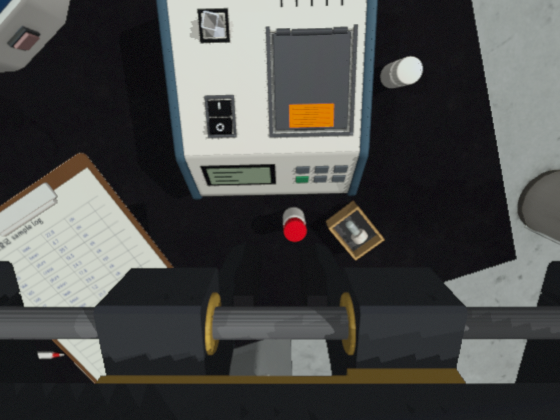

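Run:
```python
import cv2
a=cv2.imread('pics/w1.png')[0:150,190:370]; cv2.imwrite('pics/w1c.png',cv2.resize(a,None,fx=4,fy=4,interpolation=cv2.INTER_CUBIC))
```

```text
(no output)
```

View pics/w1c.png

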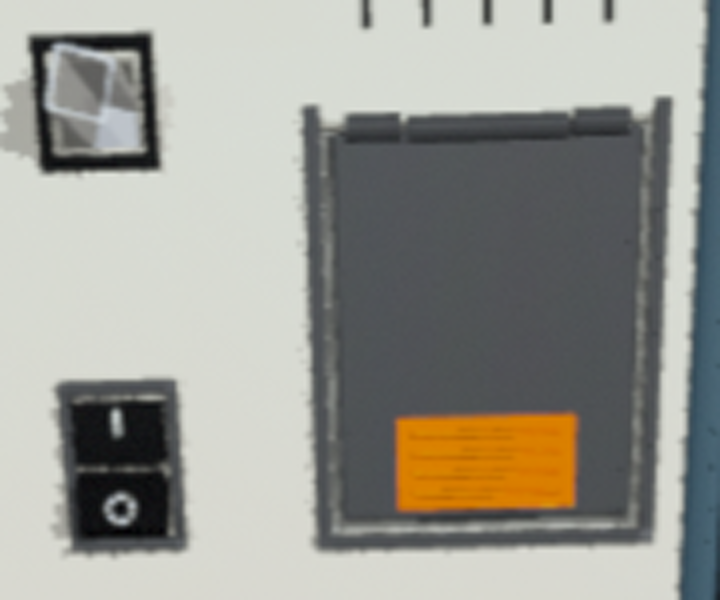

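The crop shows the ring at (121,509), the pad centre at (487,463), and the hatch front corners near (340,525) and (632,518).

Run:
```python
from h import *; import pickle
m=pickle.load(open('w1.pkl','rb'))
g=lambda u,v,z: atz(m,190+u/4-.4,v/4-.4,z)
P={n:g(*a) for n,a in dict(ring=(121,509,.098),pad=(487,463,.092),padL=(396,465,.092),padR=(577,461,.092),padF=(488,511,.092),padB=(486,416,.092),fl=(322,547,.092),rl=(310,108,.092),rb=(118,385,.0925),rf=(124,548,.0925)).items()}
for k,v in P.items(): print(k,v.round(4))
d=lambda a,b: np.linalg.norm(P[a]-P[b])
print(d('padL','padR'),d('padF','padB'))
for a,b in(('padF','padB'),('fl','rl'),('rf','rb'),('padR','padL')):
    e=P[b]-P[a]; print(a,np.degrees(np.arctan2(e[1],e[0])))
ex=np.array([np.cos(np.radians(-20.5)),np.sin(np.radians(-20.5)),0]); ey=np.array([-ex[1],ex[0],0])
print((P['pad']-P['ring'])@ex,(P['pad']-P['ring'])@ey)
M=R.from_quat(get_state()['eef_rot']).as_matrix(); t=get_state()['tool_pos']
for k in('ring','pad'): print(k,(M.T@(P[k]-t)))
S=vision.camera_model('scene');D=vision.camera_model('side')
for k in('ring','pad'): print((proj(S,P[k])+.4-[180,165])*5,(proj(D,P[k])+.4-[220,180])*5)
```

```text
ring [ 0.5386 -0.2702  0.098 ]
pad [ 0.5187 -0.3502  0.092 ]
padL [ 0.5256 -0.3309  0.092 ]
padR [ 0.5119 -0.3693  0.092 ]
padF [ 0.5087 -0.347   0.092 ]
padB [ 0.5283 -0.3533  0.092 ]
fl [ 0.5146 -0.3087  0.092 ]
rl [ 0.5992 -0.339   0.092 ]
rb [ 0.5633 -0.2794  0.0925]
rf [ 0.5305 -0.2663  0.0925]
0.040744639760297276 0.020616968695274383
padF -17.84868807587278
fl -19.69534415793837
rf -21.775298520559204
padR 70.46095893378795
0.009359331770848788 -0.08187672112344432
ring [-0.05574313 -0.06067176  0.12473192]
pad [ 0.02606009 -0.07064656  0.13074276]
[298.28813332 173.23134313] [330.88735187  88.48101126]
[459.20882116 132.75908608] [399.25935486 155.90095912]
```

Request:
play_rows --deltas '[[[1,-0.1,-0.1,0.02,0,0,0],[1,-0.186,-0.189,0.08,0,0,0],[1,-0.186,-0.189,0.2,0,0,0],[1,-0.186,-0.189,0.3,0,0,0],[1,-0.186,-0.189,0.3,0,0,0]]]'

```text
clock: 1.7
tool_pos: [0.532, -0.2706, 0.1308]
eef_rot: [-0.566, 0.825, 0.003, -0.002]
contact_force: [0.2, 0.0, 0.5]
opening: 0.009
```

Run:
```python
from h import *
s=get_state();print(s['tool_pos'],s['contact_force'],s['opening'])
P=np.array([ 0.5386,-0.2702,0.098 ])
M=R.from_quat(s['eef_rot']).as_matrix(); print(M[:,2],M.T@(P-s['tool_pos']))
snap('wrist','w2.png')
for n in('scene','side'):
    snap(n,n+'2.png')
a=cv2.imread('pics/scene2.png')[130:250,170:320]; b=cv2.imread('pics/side2.png')[140:260,230:380]
cv2.imwrite('pics/c2.png',cv2.resize(np.hstack([a,b]),None,fx=2.6,fy=2.6,interpolation=cv2.INTER_CUBIC))
```

```text
[ 0.53196589 -0.27060283  0.13078181] [0.21783063 0.01003732 0.47422632] 0.009476497349866034
[-0.00689611  0.00149816 -0.9999751 ] [-0.00280198 -0.00627167  0.03273585]
```

View pics/c2.png

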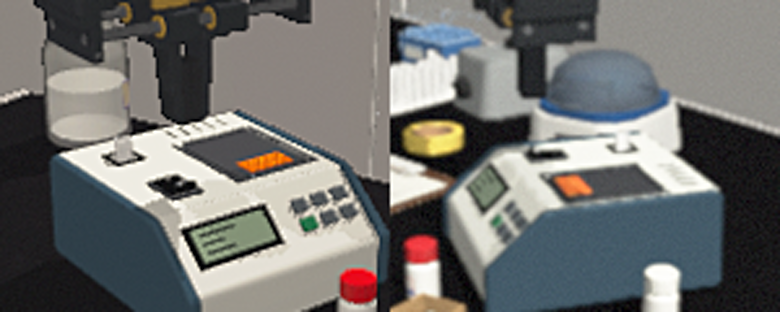

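View pics/w2.png

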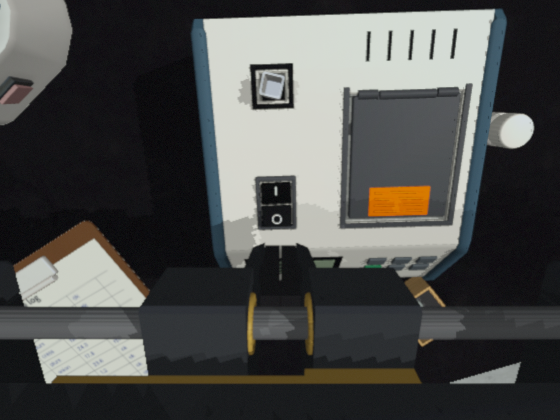

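Run:
```python
from h import *
s=get_state();M=R.from_quat(s['eef_rot']).as_matrix();t=s['tool_pos'];print(t,s['qd'].round(3))
tip=t+.019*M[:,2]
for n in('scene','side','wrist'):
    m=vision.camera_model(n); print(n,proj(m,tip),proj(m,[.5386,-.2702,.098]))
m=vision.camera_model('wrist'); print(atz(m,277,219,.098),atz(m,399,201,.092)) 
a=cv2.imread('pics/w2.png')[170:290,220:340]
cv2.imwrite('pics/c3.png',cv2.resize(a,None,fx=5,fy=5,interpolation=cv2.INTER_CUBIC))
```

```text
[ 0.53511664 -0.27071295  0.13402615] [-0.012 -0.014 -0.005 -0.003 -0.002 -0.005 -0.002]
scene [240.67093821 191.25106489] [239.25748038 199.25525242]
side [284.52739135 190.71633751] [285.76014614 197.2947917 ]
wrist [281.18171865 235.70614565] [278.42781477 221.70538123]
[ 0.54074104 -0.27000189  0.098     ] [ 0.52101261 -0.35121613  0.092     ]
```

View pics/c3.png

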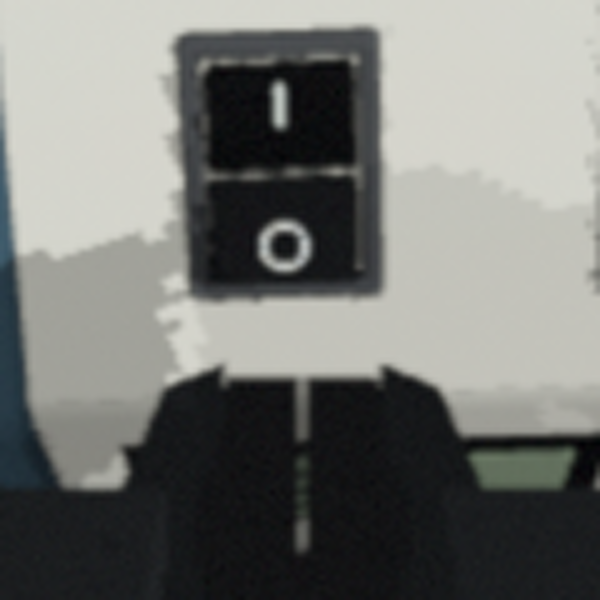

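Run:
```python
from h import *
S=vision.camera_model('scene');D=vision.camera_model('side')
s=get_state();M=R.from_quat(s['eef_rot']).as_matrix();t=s['tool_pos'];print(t,r.nose_length)
# start pose tips
x=np.array([.454,-.891,0])
for k in(-1,1):
    p=np.array([.2833,-.5566,.2229-.019])+k*x*.052; print('start tip',proj(S,p),proj(D,p))
snap('scene','s4.png');snap('side','d4.png');W=vision.camera_model('wrist');snap('wrist','w4.png');print(get_state()['tool_pos'])
a=cv2.imread('pics/s4.png')[140:230,200:290];b=cv2.imread('pics/d4.png')[140:230,240:330]
cv2.imwrite('pics/c4.png',cv2.resize(np.hstack([a,b]),None,fx=4.4,fy=4.4,interpolation=cv2.INTER_CUBIC))
a=cv2.imread('pics/scene0.png')[60:150,390:480];b=cv2.imread('pics/side0.png')[110:200,200:320]
cv2.imwrite('pics/c5.png',cv2.resize(np.hstack([a,b]),None,fx=3.5,fy=3.5,interpolation=cv2.INTER_CUBIC))
```

```text
[ 0.53511664 -0.27071295  0.13402615] 0.019
start tip [431.06364187 139.74538546] [220.77163117 206.66513032]
start tip [420.35592007 126.57846777] [285.230878   217.98959905]
[ 0.53561334 -0.2696424   0.13416419]
```

View pics/c4.png

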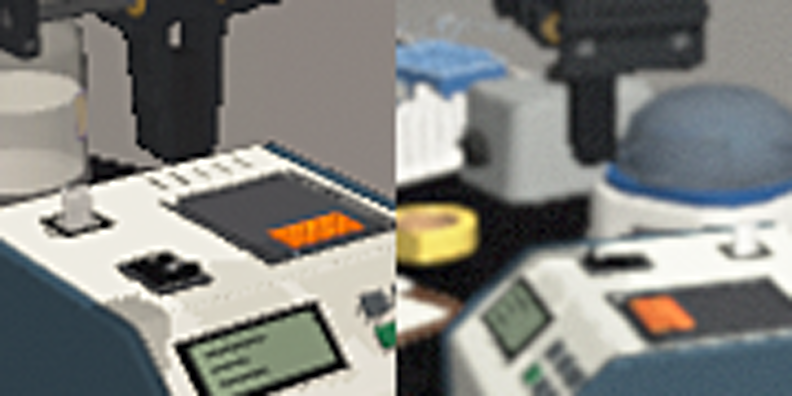

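View pics/c5.png

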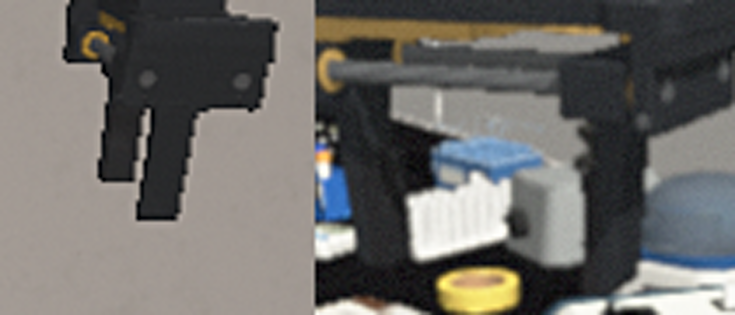

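Run:
```python
from h import *
S=vision.camera_model('scene');D=vision.camera_model('side')
def tri(a,b):
    o1,d1=ray(S,*a);o2,d2=ray(D,*b)
    k=np.linalg.lstsq(np.c_[d1,-d2],o2-o1,rcond=None)[0]
    p,q=o1+k[0]*d1,o2+k[1]*d2; return (p+q)/2,np.linalg.norm(p-q)
print(tri((240.6,175.5),(284.5,176.5)))
s=get_state();M=R.from_quat(s['eef_rot']).as_matrix()
print(s['tool_pos'],s['contact_force'])
a=cv2.imread('pics/w4.png')[170:290,220:340]
cv2.imwrite('pics/c6.png',cv2.resize(a,None,fx=5,fy=5,interpolation=cv2.INTER_CUBIC))
W=vision.camera_model('wrist')
for z in(-.01,-.005,0,.005,.01,.019,):
    print(z,[proj(W,s['tool_pos']+M@np.array([x,y,z])).round(1) for x,y in((-.0175,-.009),(.0175,-.009))])
```

```text
(array([ 0.53506361, -0.27084538,  0.14794821]), np.float64(0.0030191502434966547))
[ 0.53561334 -0.2696424   0.13416419] [-0.0156476   1.02570057 -0.50110264]
-0.01 [array([248.1, 241.2]), array([314.8, 241.1])]
-0.005 [array([249. , 237.5]), array([313.8, 237.4])]
0 [array([249.8, 233.9]), array([312.8, 233.9])]
0.005 [array([250.6, 230.6]), array([311.9, 230.6])]
0.01 [array([251.4, 227.4]), array([311.1, 227.4])]
0.019 [array([252.7, 222.1]), array([309.7, 222.1])]
```

View pics/c6.png

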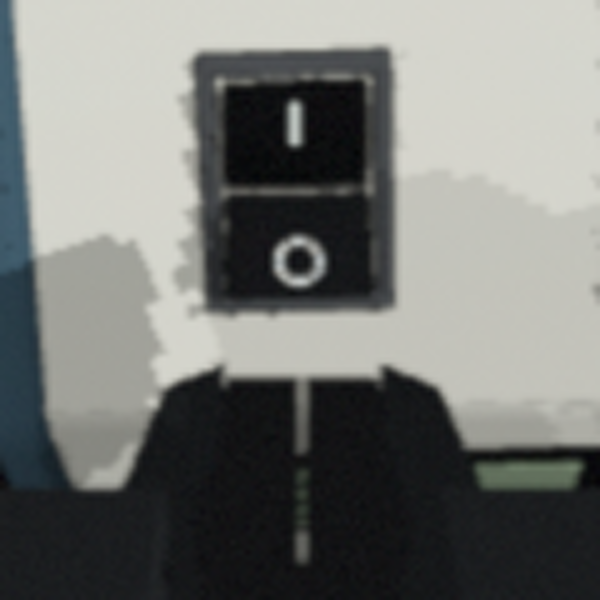

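Seen in all three cameras, the fingertips sit about 14 mm behind the reported TCP, not 19 mm ahead of it. I'll go down in small steps and watch the force, so it doesn't matter which figure is right.

Request:
play_rows --deltas '[[[1,0,0,0.025,0,0,0],[1,0,0,0.05,0,0,0],[1,0,0,0.05,0,0,0]]]'

```text
clock: 2.38
tool_pos: [0.5351, -0.2692, 0.1183]
eef_rot: [-0.567, 0.824, 0.0, -0.0]
contact_force: [-0.1, -0.7, -0.1]
opening: 0.007
```

Request:
play_rows --deltas '[[[1,0,0,0.01,0,0,0],[1,0,0,0.01,0,0,0]]]'

```text
clock: 2.62
tool_pos: [0.5349, -0.2691, 0.115]
eef_rot: [-0.567, 0.824, 0.001, -0.001]
contact_force: [-0.2, -0.9, 1.0]
opening: 0.01
```

Run:
```python
from h import *
s=get_state();M=R.from_quat(s['eef_rot']).as_matrix();print(s['tool_pos'],s['contact_force'],M[:,2],M.T@(np.array([.5392,-.2701,.098])-s['tool_pos']))
snap('scene','s7.png');snap('side','d7.png');snap('wrist','w7.png')
a=cv2.imread('pics/s7.png')[140:230,200:290];b=cv2.imread('pics/d7.png')[140:230,240:330];c=cv2.imread('pics/w7.png')[180:270,235:325]
cv2.imwrite('pics/c7.png',cv2.resize(np.hstack([a,b,c]),None,fx=2.95,fy=2.95,interpolation=cv2.INTER_CUBIC))
```

```text
[ 0.53486376 -0.2690987   0.11498473] [-0.17432752 -0.91037625  1.00124795] [-1.59050291e-03  2.10392982e-04 -9.99998713e-01] [-0.00062103 -0.00443419  0.0169776 ]
```

View pics/c7.png

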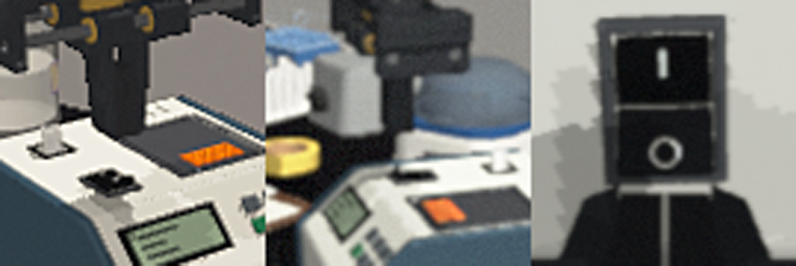

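Request:
play_rows --deltas '[[[1,0,0,0.03,0,0,0],[1,0,0,0.05,0,0,0],[1,0,0,0.05,0,0,0]]]'

```text
clock: 3.15
tool_pos: [0.5346, -0.269, 0.0995]
eef_rot: [-0.567, 0.824, 0.001, -0.001]
contact_force: [0.6, -0.5, 0.2]
opening: 0.004
```

Request:
play_rows --deltas '[[[1,0,0,0.01,0,0,0],[1,0,0,0.01,0,0,0]]]'

```text
clock: 3.4
tool_pos: [0.5344, -0.2689, 0.0963]
eef_rot: [-0.567, 0.824, 0.001, -0.001]
contact_force: [0.2, -0.2, -0.0]
opening: 0.005
```

```bash
cat > look.py <<'E'
from h import *
import sys
k=sys.argv[1]
s=get_state();M=R.from_quat(s['eef_rot']).as_matrix();print(s['clock'],s['tool_pos'],s['contact_force'],M[:,2],M.T@(np.array([.5392,-.2701,.098])-s['tool_pos']),M.T@(np.array([.5195,-.3505,.092])-s['tool_pos']))
snap('scene','s%s.png'%k);snap('side','d%s.png'%k);snap('wrist','w%s.png'%k)
a=cv2.imread('pics/s%s.png'%k)[140:230,200:290];b=cv2.imread('pics/d%s.png'%k)[140:230,240:330];c=cv2.imread('pics/w%s.png'%k)[180:270,235:325]
cv2.imwrite('pics/c%s.png'%k,cv2.resize(np.hstack([a,b,c]),None,fx=2.95,fy=2.95,interpolation=cv2.INTER_CUBIC))
E
python3 look.py 8
```

```text
3.4 [ 0.53443083 -0.26893025  0.09631784] [ 0.24697646 -0.19020365 -0.00032656] [-2.69359887e-03  6.89014399e-04 -9.99996135e-01] [-0.00061179 -0.00486753 -0.0016958 ] [ 0.08151609 -0.01522562  0.00430184]
```

View pics/c8.png

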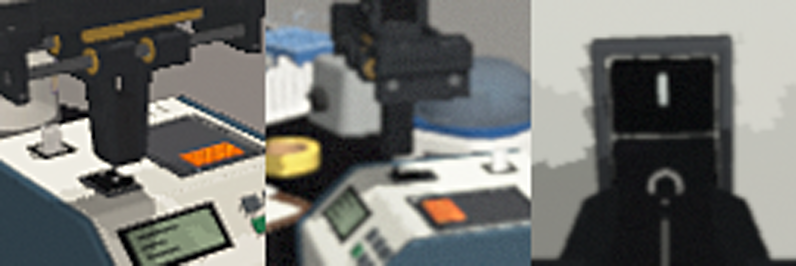

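The fingertips are over the ring with a gap of about 10 mm.

Request:
play_rows --deltas '[[[1,0,0,0.02,0,0,0],[1,0,0,0.02,0,0,0]]]'

```text
clock: 3.8
tool_pos: [0.5343, -0.2688, 0.0901]
eef_rot: [-0.567, 0.824, 0.001, -0.001]
contact_force: [0.5, -0.2, 0.0]
opening: 0.009
```

Request:
play_rows --deltas '[[[1,0,0,0.01,0,0,0],[1,0,0,0.01,0,0,0]]]'

```text
clock: 4.05
tool_pos: [0.5341, -0.2687, 0.0868]
eef_rot: [-0.567, 0.824, 0.001, -0.001]
contact_force: [1.1, 0.1, 0.4]
opening: 0.003
```

```bash
python3 look.py 9
```

```text
4.05 [ 0.53406562 -0.26872908  0.08682495] [1.06204475 0.13398433 0.42491726] [-0.0035551   0.00112836 -0.99999304] [-0.00055241 -0.00524356 -0.01119477] [ 0.0815764  -0.01560485 -0.0052155 ]
```

View pics/c9.png

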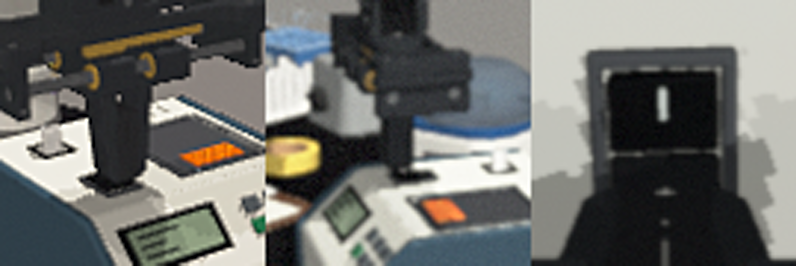

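Request:
play_rows --deltas '[[[1,0,-0.003,0.006,0,0,0],[1,0,-0.003,0.006,0,0,0]]]'

```text
clock: 4.45
tool_pos: [0.5352, -0.2692, 0.0852]
eef_rot: [-0.567, 0.824, 0.001, -0.001]
contact_force: [0.4, -0.4, -0.7]
opening: -0.0
```

Request:
play_rows --deltas '[[[1,0,0,0.006,0,0,0],[1,0,0,0.006,0,0,0]]]'

```text
clock: 4.7
tool_pos: [0.535, -0.2691, 0.0833]
eef_rot: [-0.567, 0.824, 0.001, -0.001]
contact_force: [-0.8, 0.9, 0.3]
opening: 0.005
```

```bash
python3 look.py 10
```

```text
4.7 [ 0.53497017 -0.26913112  0.08331761] [-0.78871452  0.91505539  0.31776416] [-0.00338138  0.0010263  -0.99999376] [-0.0006037  -0.00424488 -0.01469759] [ 0.08152399 -0.0146123  -0.00871353]
```

View pics/c10.png

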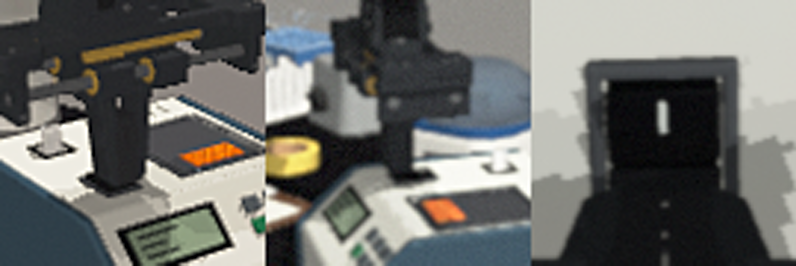

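Request:
play_rows --deltas '[[[1,0,0,0.006,0,0,0],[1,0,0,0.006,0,0,0]]]'

```text
clock: 5.1
tool_pos: [0.5351, -0.2691, 0.0815]
eef_rot: [-0.567, 0.824, 0.001, -0.001]
contact_force: [-0.5, -0.2, 0.7]
opening: 0.008
```

Request:
play_rows --deltas '[[[1,0,0,0.006,0,0,0],[1,0,0,0.006,0,0,0]]]'

```text
clock: 5.35
tool_pos: [0.5354, -0.2693, 0.0798]
eef_rot: [-0.567, 0.824, 0.001, -0.001]
contact_force: [0.6, -0.0, 2.3]
opening: 0.006
```

```bash
python3 look.py 11
```

```text
5.35 [ 0.53539823 -0.26926414  0.07983897] [ 0.63511653 -0.03112527  2.34718949] [-2.50956856e-03  7.16321184e-04 -9.99996594e-01] [-0.00057432 -0.00380212 -0.01817111] [ 0.08155381 -0.01416156 -0.01217929]
```

View pics/c11.png

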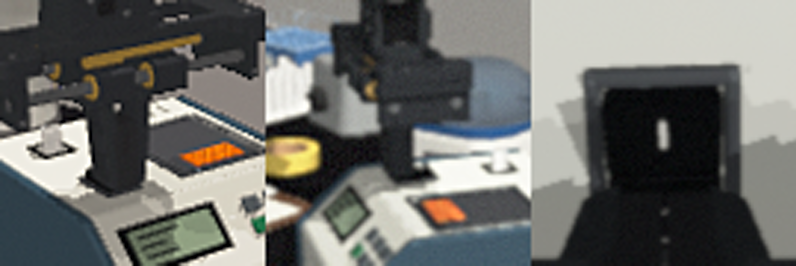

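Contact now: 2.3 N. I'll keep pressing.

Request:
play_rows --deltas '[[[1,0,0,0.006,0,0,0],[1,0,0,0.006,0,0,0]]]'

```text
clock: 5.75
tool_pos: [0.5354, -0.2693, 0.0796]
eef_rot: [-0.567, 0.824, 0.001, -0.001]
contact_force: [-3.8, 1.6, 14.2]
opening: 0.003
```

Request:
play_rows --deltas '[[[1,0,0,0.006,0,0,0],[1,0,0,0.006,0,0,0]]]'

```text
clock: 6.0
tool_pos: [0.5354, -0.2693, 0.0796]
eef_rot: [-0.567, 0.824, 0.001, -0.0]
contact_force: [-4.0, 2.0, 15.8]
opening: 0.005
```

```bash
python3 look.py 12
```

```text
6.0 [ 0.53544611 -0.26925981  0.07961218] [-4.00504766  2.03316004 15.75939683] [-1.31889455e-03  5.71607755e-04 -9.99998967e-01] [-0.00055956 -0.00377961 -0.01839323] [ 0.08156725 -0.01415629 -0.01241321]
```

View pics/c12.png

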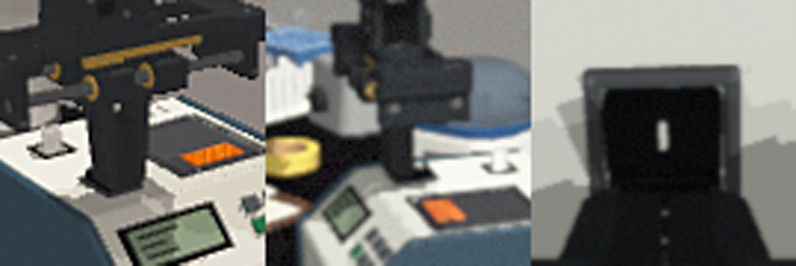

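Request:
play_rows --deltas '[[[1,0,0,-0.06,0,0,0],[1,0,0,-0.13,0,0,0],[1,0.13,-0.04,-0.13,0,0,0],[1,0.27,-0.04,-0.13,0,0,0],[1,0.27,-0.04,-0.13,0,0,0]]]'

```text
clock: 6.78
tool_pos: [0.5148, -0.3543, 0.1184]
eef_rot: [-0.564, 0.826, -0.0, -0.002]
contact_force: [0.5, 0.8, 0.1]
opening: 0.006
```

```bash
python3 look.py 13; python3 -c "
import cv2,numpy as np
a=cv2.imread('pics/s13.png')[150:240,190:310];b=cv2.imread('pics/w13.png')[150:240,180:300]
cv2.imwrite('pics/e13.png',cv2.resize(np.vstack([a,b]),None,fx=3.3,fy=3.3,interpolation=cv2.INTER_CUBIC))"
```

```text
6.775 [ 0.5147836  -0.35429738  0.11843162] [0.52748322 0.75300647 0.05772121] [-0.00315481 -0.00293747 -0.99999071] [-0.08738538  0.00789377  0.02010707] [-0.00535714 -0.00305844  0.02640534]
```

View pics/w13.png

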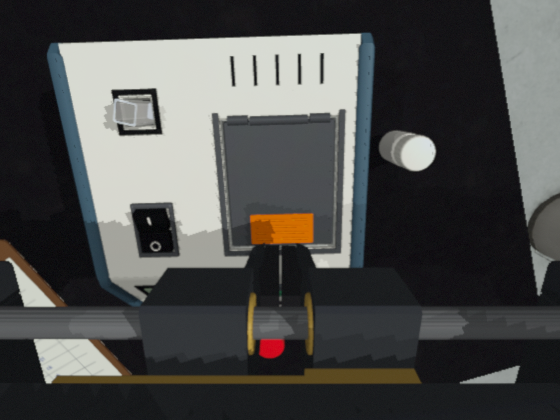

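View pics/e13.png

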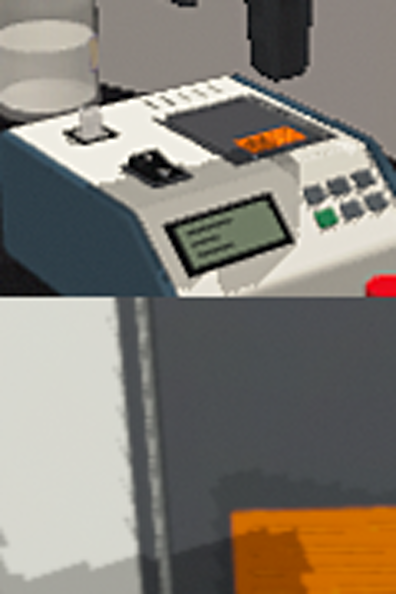

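The rocker's rear half now stands up and the front half is level, so it is off. Next I'll let the arm settle and fix the pad offset again.

Run:
```python
from h import *
s=get_state();m=vision.camera_model('wrist');snap('wrist','w14.png')
M=R.from_quat(s['eef_rot']).as_matrix();print(s['tool_pos'],s['qd'].round(3))
im=cv2.imread('pics/w14.png');hsv=cv2.cvtColor(im,cv2.COLOR_BGR2HSV)
k=cv2.inRange(hsv,(8,180,100),(20,255,255));k[:,:200]=0;k[270:]=0
c=max(cv2.findContours(k,0,2)[0],key=cv2.contourArea);print(cv2.boundingRect(c))
x,y,w,h=cv2.boundingRect(c)
for u,v in((x+w/2,y),(x+w/2,y+h)): print(M.T@(atz(m,u,v,.092)-s['tool_pos']))
```

```text
[ 0.51803765 -0.34791853  0.11820086] [-0.02  -0.002 -0.011  0.002  0.002  0.002  0.002]
(252, 214, 63, 30)
[ 0.00149459 -0.01184395  0.02617409]
[0.00156355 0.00882665 0.02621712]
```

Request:
play_rows --deltas '[[[1,0.005,-0.007,0.03,0,0,0],[1,0.005,-0.007,0.07,0,0,0],[1,0.005,-0.007,0.11,0,0,0],[1,0.005,-0.007,0.11,0,0,0]]]'

```text
clock: 7.48
tool_pos: [0.5188, -0.3487, 0.0836]
eef_rot: [-0.568, 0.823, 0.003, -0.001]
contact_force: [0.2, 0.2, -0.0]
opening: 0.007
```

```bash
python3 look.py 15;python3 -c "
import cv2,numpy as np
a=cv2.imread('pics/s15.png')[140:230,230:320];b=cv2.imread('pics/d15.png')[150:240,260:350];c=cv2.imread('pics/w15.png')[180:270,235:325]
cv2.imwrite('pics/e15.png',cv2.resize(np.hstack([a,b,c]),None,fx=2.95,fy=2.95,interpolation=cv2.INTER_CUBIC))"
```

```text
7.475 [ 0.51882791 -0.34873286  0.0836324 ] [ 0.2416141   0.15832703 -0.01416555] [-0.00389108  0.00380634 -0.99998519] [-0.08076764  0.00900102 -0.01414735] [ 0.00139431 -0.00121492 -0.00837681]
```

View pics/e15.png

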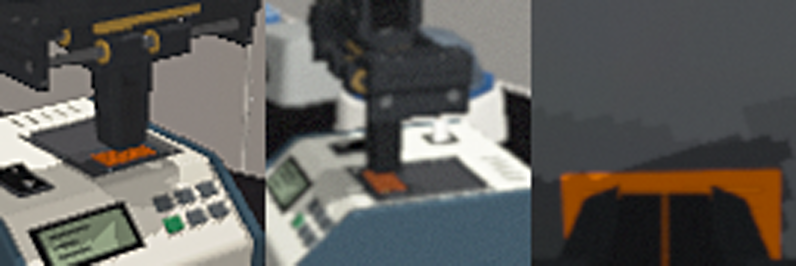

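Request:
play_rows --deltas '[[[1,0.003,-0.003,0.015,0,0,0],[1,0.003,-0.003,0.025,0,0,0],[1,0.003,-0.003,0.035,0,0,0],[1,0.003,-0.003,0.045,0,0,0],[1,0.003,-0.003,0.045,0,0,0]]]'

```text
clock: 8.25
tool_pos: [0.5206, -0.351, 0.0719]
eef_rot: [-0.567, 0.823, 0.001, 0.0]
contact_force: [-1.1, 0.6, 3.5]
opening: 0.005
```

Request:
play_rows --deltas '[[[1,0,0,0.006,0,0,0],[1,0,0,0.009,0,0,0],[1,0,0,0.009,0,0,0]]]'

```text
clock: 8.62
tool_pos: [0.5208, -0.3511, 0.0708]
eef_rot: [-0.567, 0.823, 0.0, 0.0]
contact_force: [-2.9, 2.1, 12.3]
opening: 0.003
```

Request:
play_rows --deltas '[[[1,0,0,-0.15,0,0,0],[1,0,0.1,-0.28,0,0,0],[1,0,0.28,-0.36,0,0,0],[1,0,0.45,-0.4,0,0,0],[1,0,0.45,-0.4,0,0,0]]]'

```text
clock: 9.25
tool_pos: [0.3901, -0.3018, 0.1914]
eef_rot: [-0.566, 0.824, 0.002, -0.001]
contact_force: [0.3, -1.1, 0.7]
opening: 0.003
```

Request:
play_rows --deltas '[[[1,0,0,0,0,0,0],[1,0,0,0,0,0,0],[1,0,0,0,0,0,0],[1,0,0,0,0,0,0],[1,0,0,0,0,0,0]]]'

```text
clock: 9.88
tool_pos: [0.3903, -0.3018, 0.1912]
eef_rot: [-0.566, 0.824, 0.002, -0.001]
contact_force: [0.6, -0.0, -0.7]
opening: 0.006
```

```bash
python3 look.py 16; python3 -c "
import cv2,numpy as np
a=cv2.imread('pics/s16.png')[110:270,170:330];b=cv2.imread('pics/d16.png')[110:270,220:380]
cv2.imwrite('pics/e16.png',cv2.resize(np.hstack([a,b]),None,fx=2.45,fy=2.45,interpolation=cv2.INTER_CUBIC))"
```

```text
9.875 [ 0.39032019 -0.30183147  0.19121579] [ 0.60813645 -0.01124156 -0.65464367] [-0.00371312  0.00308197 -0.99998836] [-0.08280502 -0.1280634   0.09275969] [-0.00067382 -0.13849321  0.09858498]
```

View pics/e16.png

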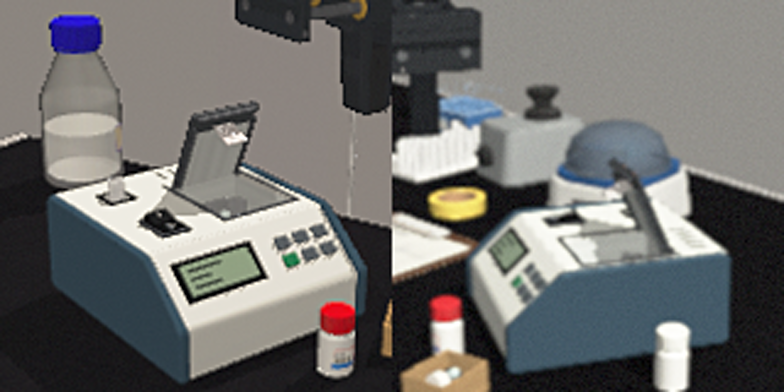

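View pics/w16.png

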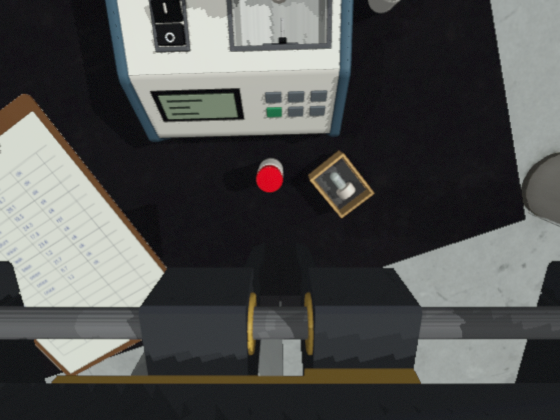

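The hatch stands open, the rocker is off, and the vials, carton and cuvette are upright in place. I'll wait a moment, check once more and hand in.

Request:
play_rows --deltas '[[[1,0,0,0,0,0,0],[1,0,0,0,0,0,0],[1,0,0,0,0,0,0],[1,0,0,0,0,0,0],[1,0,0,0,0,0,0]]]'

```text
clock: 10.65
tool_pos: [0.3902, -0.3018, 0.1914]
eef_rot: [-0.566, 0.824, 0.002, -0.001]
contact_force: [-0.3, 1.0, 0.8]
opening: 0.005
```

Run:
```python
from h import *
a=cv2.imread('pics/s16.png');snap('scene','s17.png');b=cv2.imread('pics/s17.png')
print('changed px hatch region',(cv2.absdiff(a,b)[140:270,180:330].max(2)>40).sum(), get_state()['qd'].round(3))
# objects vs start
o=cv2.imread('pics/scene0.png');d=cv2.absdiff(o,b).max(2)>40
print('red vial',d[230:268,297:318].sum(),'carton',d[230:262,325:360].sum(),'cuvette',d[178:192,205:228].sum())
snap('side','d17.png');o=cv2.imread('pics/side0.png');d=cv2.absdiff(o,cv2.imread('pics/d17.png')).max(2)>40
print('white vial',d[240:272,325:344].sum(),'carton',d[252:280,222:262].sum())
print(r.finish_job())
```

```text
changed px hatch region 6 [ 0.     0.    -0.001 -0.    -0.003  0.     0.   ]
red vial 0 carton 23 cuvette 0
white vial 0 carton 152
the job is handed in; nothing more can be done
None
```

```bash
python3 -c "
import cv2,numpy as np
a=cv2.imread('pics/side0.png')[220:290,210:290];b=cv2.imread('pics/d17.png')[220:290,210:290]
cv2.imwrite('pics/e17.png',cv2.resize(np.hstack([a,b]),None,fx=4,fy=4))"
```

```text
(no output)
```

View pics/e17.png

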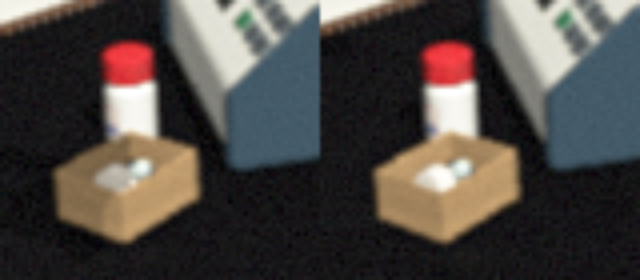

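The photometer is ready for the lamp change, and I handed the job in at about 10.7 s of the 40 s allowed. With the fingertips closed, I pressed the front half of the rocker until it snapped over. Then I pressed the orange pad to its stop once, at about 12 N, and drew up and forward.

**Last checks:**
- **Rocker:** it is off; the rear half stands raised and the front half lies level.
- **Hatch:** it sprang open by itself and showed no real movement in pictures about 0.8 s apart.
- **Cuvette and vials:** a comparison with the starting pictures showed no change.
- **Carton:** the same comparison flagged some changed pixels. An enlarged view, taken only after hand-in, shows the same outline in the same place with different lighting.
- **Contact:** the gripper was clear of everything, and the highest force I saw was about 16 N, on the rocker after it had snapped over.

**One thing disagreed:** the fingertips were about 15 mm behind the reported TCP, not 19 mm ahead as `r.nose_length` says. All three cameras showed it, and the height at which the rocker stopped confirmed it. I set the press depths by the cameras and the contact force instead.

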